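# Lock the slotted disc of a bench fixture with its bar

## Task

Lock the small fixture on the bench: turn its slotted disc by pushing one of the two pegs until the slot lines up with the bar, then push the bar by its upright plate through the disc and fully home, so that the plate rests against the guide. Only push with the fingertips: do not lift the bar, and leave the things lying around the fixture where they are.

Things in the scene. Friction and masses are not known exactly. Their poses are not given: they have to be found in the camera images.
- lock_frame: fixed metal frame: dark steel base plate 270 x 84 x 8 mm on the bench. Origin at bench height straight below the disc's axis; +x is the way in which the bar is pushed home, z up. The plate reaches from x = -200 to +70 mm. The bar runs along y = 0 on a rail whose top is 10 mm above the bench, through the guide and the disc into the keeper (x = 36 to 62 mm, 38 mm wide, top 31.5 mm above the bench)
- guide_stop (a point): centre of the rear face of the covered grey guide, 24 mm above the bench, on which the bar's plate rests when home; 76 mm before the disc's axis. The guide is 40 mm long, 36 mm wide, its screw heads 31.5 mm above the bench; it holds the bar down and straight, with 0.8 mm play on each side
- disc (a joint): turn of the slotted disc about its upright axis, rad, growing anticlockwise seen from above, free to turn from -1.55 to 4.69. The slot lies along the bar at 0 and at 3.14 (the disc is the same either way round), across it at 1.57. The disc turns stiffly (about 0.06 N m, some 3 N at a peg) and stays where it is left
- disc_center (a point): centre of the disc's top face, 26 mm above the bench. The steel disc is 64 mm across, between guide and keeper, with a slot 17 mm wide right across it, its mouths widened to 25 mm as a lead-in; the point's x axis runs along the slot and turns with the disc
- peg_a (a point): centre of the top, 52 mm above the bench, of one of the disc's two upright steel pegs: 11 mm thick, 26 mm tall, 22 mm from the disc's axis, at right angles to the slot
- peg_b (a point): the same point of the other peg, on the opposite side of the axis
- lock_bar: loose steel bar, 14 mm wide, 12 mm tall, 150 g, slides easily, an upright aluminium plate across its rear end (32 mm wide, 8 mm thick, top 52 mm above the bench). Origin at the underside below the plate's front face, x towards the tapered nose, tip at 132 mm. In lock_frame its x is -76 mm when home, about -170 to -181 mm at the start (nose inside the guide)
- push_face (a point): centre of the upper part of the plate's rear face (the face to push), 36 mm above the bench; the plate reaches 16 mm above and 26 mm below this point and 16 mm to either side
- jar: bystander: round white screw-cap jar, 37 mm across, 38 mm tall, origin at the centre of its underside
- vblock: bystander: steel block with a V groove, 45 x 44 x 36 mm tall, origin at the centre of its underside
- bracket: bystander: small bent sheet-metal bracket, 16 x 32 x 9 mm tall, origin at the centre of its underside
- key: bystander: black hex key lying flat, 27 x 73 x 4 mm, origin at the centre of its underside

How it is judged:
On the way, in this order (a step that is already met when the one before it is completed fails the run):
1. the disc is turned until its slot lines up with the bar (within 0.12 rad) (angle between the x axis of disc_center and the x axis of lock_frame, either way round below 0.12 rad), for 0.1 s.
2. the bar is pushed through the disc until its plate is within 4 mm of the guide (x of lock_bar in the frame of lock_frame between -0.08 and -0.072 m and angle between the x axis of lock_bar and the x axis of lock_frame, either way round below 0.12 rad and angle between lock_bar's own z axis and vertical below 0.08 rad), for 0.2 s.
At the end, for the whole second after the job is handed in: the bar is through the slot of the disc and in the keeper, its plate within 4 mm of the guide, straight and level; the slot lies along the bar within 0.12 rad; bar and disc are at rest (all of step 2 and angle between the x axis of disc_center and the x axis of lock_frame, either way round below 0.12 rad and linear speed of lock_bar below 0.01 m/s and velocity of joint disc between -0.05 and 0.05 rad/s); the robot touches nothing.
It fails at once if the bar is lifted (its rear end more than 8 mm off the rail, or tilted by more than 0.15 rad) (height (world z) of lock_bar above 0.018 m or angle between lock_bar's own z axis and vertical above 0.15 rad).
It fails at once if a bystander (jar, V block, bracket or hex key) is moved by more than 20 mm (distance of any of jar, vblock, bracket, key from where it was at the start of the episode above 0.02 m).
It also fails if it takes over 48 s, if anything falls off the work surface, if the arm or the gripper's body presses on something with over 40 N, if the wrist force passes 120 N, or if a joint passes its speed limit or range.

## Robot

A 6-joint arm with a two-finger parallel gripper is mounted at the origin on a cart in front of the work surface, level with it; the furniture and walls round the work are solid. World frame = base frame: x ahead of the robot, y to its left, z up, the work surface at z = 0. Lengths are in m, angles in rad, forces in N, time in s.
With the tool pointing down it reaches from about 0.3 to 0.875 m from the base axis. Payload 4.2 kg.
Tool frame: the origin (TCP) lies on the centre line of the jaws, within the pads' length; the fingertips stand 25 mm ahead of it and the grasp point (between the pads) lies 6 mm ahead of it (r.tips_ahead is the distance from the TCP to the fingertips, in m); z points along the fingers, y is the line along which they close (so a half turn about z gives the same grasp; the last joint's range is limited). The gripper opens to 85 mm and grips with 20 to 120 N. Pads are 22 mm wide; open, the fingers measure 114 mm over their backs; the gripper's body (76 mm by 85 mm) begins 54 mm behind the grasp point. The pads swing forward as they close: fully open they stand 13 mm farther back than shut.
Start: joints at [-1.217, 0.32, 1.565, -0, 1.257, -0.02], TCP at [0.21, -0.535, 0.256] pointing down, gripper open.
Joint ranges: [-3.11, 3.11], [-0.84, 2.01], [0.21, 2.61], [-1.34, 4.49], [0.05, 2.63], [-2.56, 2.56]. Speed limits (rad/s): [2.57, 2.57, 3.14, 3.14, 3.14, 3.14].

## Interface

Orientations are given as a unit quaternion [w, x, y, z].
In Python, from cell import r, grab_frame, spotter gives the robot as it stands. The module is installed in compiled form; this text tells all that it offers.
- The arm moves only by the tool apply_moves, never from a script. Its argument "commands" is a list of rows, each an object of numbers: "dx", "dy", "dz": the shift along the tool's x, y, z in units of 100 cm (1.0 is 100 cm); "rx", "ry", "rz": the turn, a rotation vector about the tool's x, y, z in units of pi/2 rad (1.0 is pi/2 rad). In form: [{"dx": .., "dy": .., "dz": .., "rx": .., "ry": .., "rz": ..}, ...]. A call has 1 to 20 rows; each row shifts and turns the commanded pose from where the row before left it, along the tool's axes as they then stand; what a row does not reach is not made up. A row lasts 1/12 s, in which the tool goes at most 41.7 mm and 7.16 degrees, less where a joint would pass 70% of its speed; a pose out of reach is approached as far as the arm can. A call with a number of a shift or a turn outside -1 to 1 is refused whole. A call with a gripper value outside its range is refused whole. "jaw" is the closure, from -1 (fully open) to 1 (shut), set as the call begins (left out, the last holds). The fingers move at their own pace and stop on an object; "squeeze" is the grip in N (left out, the last holds). Time passes only in rows, so rows that do not move let the fingers close. It gives the time, the measured TCP pose, the force, the opening and the grip force at its end, in the units of the state.
- r.get_state(): the state, without advancing time (a new reading comes with each control period).
- grab_frame(name): name is "scene" or "top"; returns a dict with "frame" (420x560x3 uint8, blue, green, red), "K" (3x3 intrinsics, pixels), "k1" (the pictures are not rectified: a ray, as slopes to the right and down, at radius r is drawn at 1 + k1 r^2 times it, then the intrinsics apply), "cam_to_world" (4x4, takes a point from camera to world coordinates). Camera axes: x right, y down, z forward; pixel columns grow to the right and rows downward; lengths in m; the calibration is good to about 2 mm. A picture is of the moment at which its call begins. There is no depth.
- r.job_done(): hands the job in; it is judged then, once.
Trained networks look in a picture, given as the dict that the camera call returned (one of the last four; its "shot" number tells which), for a name from the list of things; names that differ only in an ending like _2 or _b are one class to them, and where a whole thing is asked for, a point or a joint stands for the part that bears it (a point fixed in the world has none). Each returns a list of dicts, best first, with "score" (0 to 1); they miss things now and then, are a little off and sometimes report something else, mostly with a low value. They report only what shows in the picture. A call takes as long as a camera call.
- spotter.cut_out(picture, thing): "pixels" (420x560 bool, what is visible of it) and "at" ([row, column] in pixels, amid what is visible of it).
- spotter.tip_of(picture, thing): "at" ([row, column] in pixels: a listed point, or the origin of a listed thing).
The state is a dict: "clock": time; "q": joint angles; "joint_velocities": joint speeds; "tau": joint torques, N m; "eef_pos": TCP position; "eef_rot": TCP orientation; "wrist_force": force on the tool from outside, world axes, zero at the start; "torque": the same for the moment, N m; "finger_gap": opening from 0.0 (shut) to 1.0 (fully open); "finger_force": force on a finger pad.
Only numpy, scipy, OpenCV 4.12 (cv2) and the standard library are available. Lean on these libraries where they do the work, as an engineer would, in place of code of your own. Each camera call takes 0.05 s, during which the arm holds its last target. There are 200 camera calls.

## Working session

There is one attempt and no reset: what is moved stays moved. The work goes in short steps, Python scripts to look and compute and a tool call to move; the robot and the scene stay as the last step left them, time stands still between calls to the robot, and variables do not carry over. Pictures are saved under pics/ and viewed, at most 10 in all, crops included, and the job is handed in when it is done.

Besides the shell and the picture viewer there is one more tool, called as name([rows], argument=value, ...), one row to a line, values as JSON. apply_moves: Moves the arm, as the interface text tells. Its arguments: {"type":"object","properties":{"commands":{"type":"array","items":{"type":"object","properties":{"dx":{"type":"number","minimum":-1,"maximum":1},"dy":{"type":"number","minimum":-1,"maximum":1},"dz":{"type":"number","minimum":-1,"maximum":1},"rx":{"type":"number","minimum":-1,"maximum":1},"ry":{"type":"number","minimum":-1,"maximum":1},"rz":{"type":"number","minimum":-1,"maximum":1}}}},"jaw":{"type":"number"},"squeeze":{"type":"number"}},"required":["commands"]}

```bash
mkdir -p pics
cat > h.py <<'E'
import numpy as np, cv2
from cell import r, grab_frame, spotter
from scipy.spatial.transform import Rotation as R
def ray(p, rc):
    K=p["K"];u=np.array([(rc[1]-K[0,2])/K[0,0],(rc[0]-K[1,2])/K[1,1]])
    s=u.copy()
    for _ in range(20): s=u/(1+p["k1"]*(s@s))
    T=np.array(p["cam_to_world"]);return T[:3,3],T[:3,:3]@np.array([s[0],s[1],1])
def at_z(p,rc,z):
    o,d=ray(p,rc);return o+d*(z-o[2])/d[2]
def proj(p,X):
    T=np.array(p["cam_to_world"]);c=T[:3,:3].T@(np.array(X)-T[:3,3]);s=c[:2]/c[2];s=s*(1+p["k1"]*(s@s));K=p["K"]
    return K[1,1]*s[1]+K[1,2],K[0,0]*s[0]+K[0,2]
E
python3 - <<'E'
from h import *
np.set_printoptions(precision=4,suppress=True)
H=dict(lock_frame=0,guide_stop=.024,disc_center=.026,peg_a=.052,push_face=.036,lock_bar=.010,jar=0,vblock=0,bracket=0,key=0)
for n in("scene","top"):
    p=grab_frame(n);cv2.imwrite(f"pics/{n}0.png",p["frame"]);print(n,np.array(p["cam_to_world"])[:3,3])
    for t,z in H.items():
        for d in spotter.tip_of(p,t)[:3]:print(t,round(d["score"],2),np.round(d["at"],1),at_z(p,d["at"],z))
s=r.get_state();print(s["clock"],s["eef_pos"],s["eef_rot"],R.from_quat(np.roll(s["eef_rot"],-1)).as_matrix(),r.tips_ahead)
E
```

```text
scene [-0.0111  0.5752  0.4172]
lock_frame 0.66 [228.4 231.4] [0.6346 0.0601 0.    ]
lock_frame 0.65 [251.4 238.4] [0.5629 0.1059 0.    ]
lock_frame 0.17 [231.6 322.8] [ 0.5077 -0.0405  0.    ]
guide_stop 0.98 [217.  261.8] [0.5919 0.025  0.024 ]
disc_center 0.88 [236.6 236.8] [0.5656 0.1051 0.026 ]
peg_a 0.81 [226.8 231.9] [0.5578 0.1201 0.052 ]
peg_a 0.66 [215.4 239.8] [0.5799 0.0844 0.052 ]
push_face 0.76 [186.2 292.9] [ 0.6286 -0.0927  0.036 ]
push_face 0.52 [239.4 237.5] [0.543  0.1225 0.036 ]
lock_bar 0.57 [203.7 287.4] [ 0.6198 -0.0678  0.01  ]
jar 0.72 [232.5 321.3] [ 0.5074 -0.0361  0.    ]
vblock 0.95 [215.5 223.3] [0.6866 0.0359 0.    ]
vblock 0.45 [219.8 261.4] [ 0.6206 -0.      0.    ]
bracket 0.62 [271.7 274.6] [0.4754 0.1093 0.    ]
key 0.49 [243.4 173.7] [0.6639 0.1629 0.    ]
top [0.4508 0.0489 0.9223]
lock_frame 0.55 [213.9 239.6] [0.554  0.1109 0.    ]
guide_stop 0.62 [202.1 273.4] [0.5818 0.0314 0.024 ]
disc_center 0.62 [205.1 241.4] [0.5718 0.1058 0.026 ]
peg_a 0.83 [210.3 230.2] [0.5556 0.1289 0.052 ]
push_face 0.67 [187.9 320.4] [ 0.6174 -0.077   0.036 ]
lock_bar 0.89 [193.2 316.1] [ 0.609  -0.0705  0.01  ]
vblock 0.87 [160.  271.2] [0.689  0.0396 0.    ]
bracket 0.55 [248.3 235.3] [0.4718 0.1176 0.    ]
bracket 0.27 [202.1 244.1] [0.5828 0.1013 0.    ]
key 0.46 [168.9 216.1] [0.6619 0.1726 0.    ]
1.1 [ 0.21   -0.5353  0.2563] [ 0.0001  0.9826  0.1858 -0.    ] [[ 0.9309  0.3652  0.    ]
 [ 0.3652 -0.9309 -0.0001]
 [-0.      0.0001 -1.    ]] 0.025
```

Run:
```python
import cv2,numpy as np
a=cv2.imread("pics/top0.png")[140:270,180:350];b=cv2.imread("pics/scene0.png")[150:300,150:350]
cv2.imwrite("pics/topc.png",cv2.resize(a,None,fx=4.5,fy=4.5,interpolation=cv2.INTER_CUBIC))
cv2.imwrite("pics/scenec.png",cv2.resize(b,None,fx=4,fy=4,interpolation=cv2.INTER_CUBIC))
```

```text
(no output)
```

View pics/topc.png

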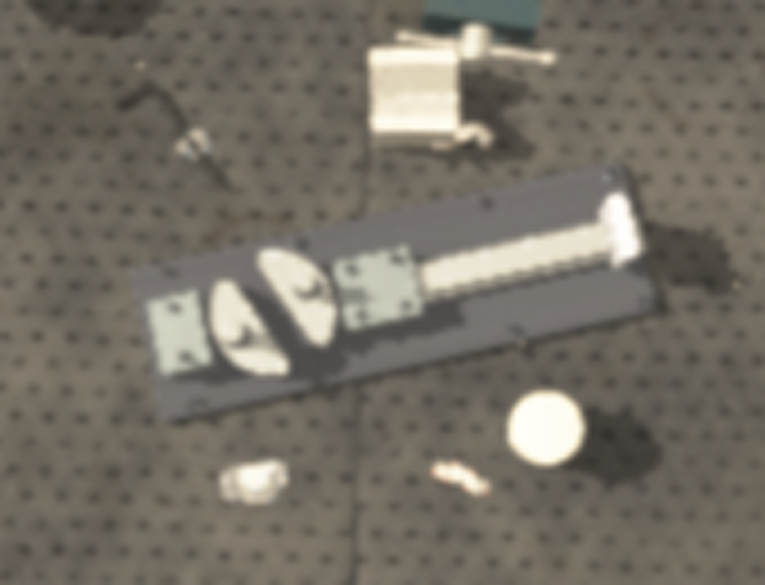

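View pics/scenec.png

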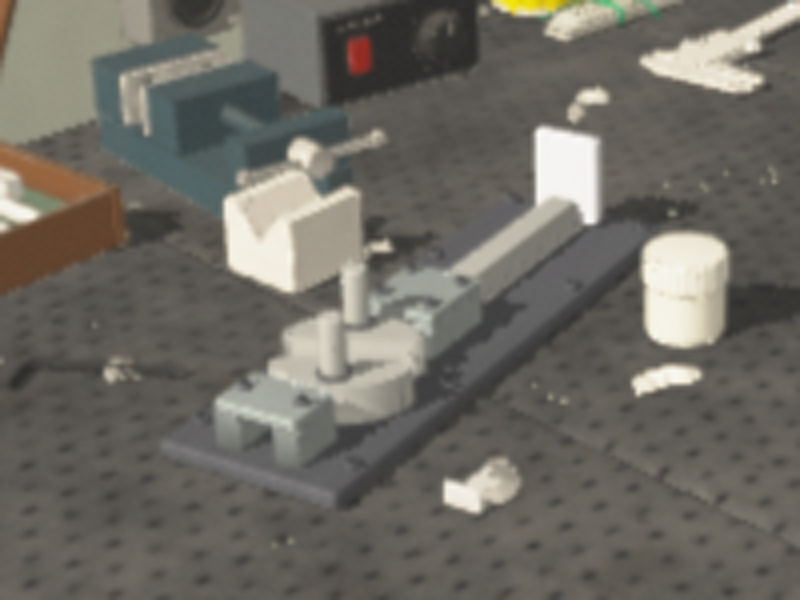

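The top crop shows the plate with corners at about (135,270), (625,165), (655,310) and (165,420). The keeper is at the left, and the slot runs from upper left to lower right. The scene crop shows the peg tops at about (333,316) and (355,265), and the bar's white plate at the far right. I'll fit the frame pose from these features.

Run:
```python
from h import *
from scipy.optimize import least_squares
np.set_printoptions(precision=4,suppress=True)
P={n:grab_frame(n) for n in("top","scene")}
T=lambda x,y:(y/4.5+140,x/4.5+180); S=lambda x,y:(y/4+150,x/4+150)
# frame pts: y+ is 90 deg left of +x
obs=[("top",T(135,270),(70,-42,8)),("top",T(165,420),(70,42,8)),("top",T(625,165),(-200,-42,8)),("top",T(657,308),(-200,42,8)),
("scene",S(165,438),(70,-42,8)),("scene",S(338,490),(70,42,8)),("scene",S(648,226),(-200,42,8)),
("top",(202.1,273.4),(-76,0,24)),("scene",(217,261.8),(-76,0,24)),("scene",(236.6,236.8),(0,0,26)),("top",(205.1,241.4),(0,0,26))]
def W(v,f):
    c,s=np.cos(v[2]),np.sin(v[2]);f=np.array(f)/1000;return [v[0]+c*f[0]-s*f[1],v[1]+s*f[0]+c*f[1],f[2]]
def res(v):return np.concatenate([np.array(proj(P[n],W(v,f)))-rc for n,rc,f in obs])
s=least_squares(res,[.57,.105,1.78],loss="soft_l1");v=s.x;print("frame",v,np.degrees(v[2]));print(res(v).reshape(-1,2))
pa=least_squares(lambda a:np.concatenate([np.array(proj(P[n],W(v,(k*22*np.cos(a[0]),k*22*np.sin(a[0]),52))))-rc for n,rc,k in
 [("scene",(227.8,232.4),1),("scene",(215.8,239.5),-1),("top",(210.3,230.2),1)]]),[.4]);print("peg ang",np.degrees(pa.x),pa.fun)
c,s_=np.cos(v[2]),np.sin(v[2])
for n,rc,z in[("top",(187.9,320.4),.036),("scene",(186.2,292.9),.036),("top",(193.2,316.1),.010),("scene",(203.7,287.4),.010)]:
    d=(at_z(P[n],rc,z)-W(v,(0,0,0)))[:2];print(n,z,d@[c,s_],d@[-s_,c])
print("peg a/b world",W(v,(22*np.cos(pa.x[0]),22*np.sin(pa.x[0]),52)))
for n in P:
    im=P[n]["frame"]
    for f in [(70,-42,8),(70,42,8),(-200,-42,8),(-200,42,8),(-76,18,24),(-76,-18,24)]+[(22*k*np.cos(pa.x[0]),22*k*np.sin(pa.x[0]),52) for k in(1,-1)]+[(-174,16,52),(-174,-16,52)]:
        a,b=proj(P[n],W(v,f));cv2.circle(im,(int(round(b*16)),int(round(a*16))),16,(0,0,255),-1,shift=4)
a=P["top"]["frame"][150:250,190:340];b=P["scene"]["frame"][160:290,170:330]
g=lambda i:cv2.resize(i,(600,400) if 0 else None,fx=3.4,fy=3.4,interpolation=cv2.INTER_CUBIC)
a=cv2.resize(a,(400,267),interpolation=cv2.INTER_CUBIC);b=cv2.resize(b,(400,325),interpolation=cv2.INTER_CUBIC)
cv2.imwrite("pics/fit.png",np.vstack([a,b]))
```

```text
frame [0.5643 0.1054 1.829 ] 104.79308278520985
[[-1.3142 -0.6393]
 [-0.2489 -0.0063]
 [-2.374   0.1943]
 [-0.5876  1.4762]
 [ 0.2621 -0.9686]
 [ 0.9703  0.1143]
 [-0.2077  3.9164]
 [-0.8117 -0.1805]
 [ 2.675   0.3212]
 [ 0.3068  0.4154]
 [ 3.2137  0.045 ]]
peg ang [16.2648] [ 0.8274 -0.4828  0.7716  1.0554  1.241   2.0198]
top 0.036 -0.18986409437308072 -0.004756161272084585
scene 0.036 -0.20791080221917782 -0.011619512171465637
top 0.01 -0.1814554942199109 0.0017120164166773244
scene 0.01 -0.18157867524114688 -0.009401848364982368
peg a/b world [np.float64(0.5529531687020525), np.float64(0.12421952974651818), np.float64(0.052)]
```

View pics/fit.png

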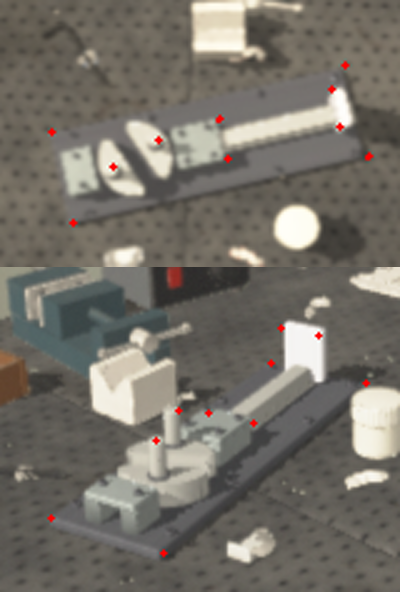

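The overlay points miss the rear plate corners by several mm, and the orientation looks a degree or two off. I'll segment the bluish plate in the top view to get a better fit.

Run:
```python
from h import *
np.set_printoptions(precision=4,suppress=True)
p=grab_frame("top");f=p["frame"].astype(float)
f=cv2.GaussianBlur(f,(3,3),0)
m=((f[...,0]>f[...,2]-1)).astype(np.uint8);roi=np.zeros_like(m);roi[165:240,200:335]=1;m*=roi
m=cv2.morphologyEx(m,cv2.MORPH_OPEN,np.ones((2,2)))
n,l,st,_=cv2.connectedComponentsWithStats(m);i=1+st[1:,4].argmax();m=(l==i).astype(np.uint8);print(st[i])
pts=np.argwhere(m)
w=np.array([at_z(p,q,.008)[:2] for q in pts]).astype(np.float32)
rc=cv2.minAreaRect(w*1000);print(rc);B=cv2.boxPoints(rc);print(B)
vis=p["frame"].copy();vis[m>0]=(0,0,255)
# fine warp: ortho view at z=.052 plane and z=.008
def ortho(p,z,x0=.44,x1=.70,y0=-.14,y1=.22,s=2000):
    X,Y=np.meshgrid(np.arange(y1,y0,-1/s),np.arange(x1,x0,-1/s)) # cols: y desc, rows: x desc
    T=np.array(p["cam_to_world"]);q=np.stack([Y,X,np.full_like(X,z)],-1)-T[:3,3];c=q@T[:3,:3];u=c[...,:2]/c[...,2:];u=u*(1+p["k1"]*(u**2).sum(-1,keepdims=True))
    K=p["K"];return cv2.remap(p["frame"],(K[0,0]*u[...,0]+K[0,2]).astype(np.float32),(K[1,1]*u[...,1]+K[1,2]).astype(np.float32),cv2.INTER_CUBIC)
o=ortho(p,.026);cv2.imwrite("pics/ortho26.png",o);print(o.shape)
cv2.imwrite("pics/mask.png",cv2.resize(vis[150:250,190:340],None,fx=3,fy=3))
cv2.imwrite("pics/both.png",np.vstack([o,cv2.resize(vis[165:240,195:345],(720,80*0+0 or 80))]) )
```

```text
Traceback (most recent call last):
ValueError: attempt to get argmax of an empty sequence
```

```bash
cat > fit.py <<'E'
from h import *
np.set_printoptions(precision=4,suppress=True)
p=grab_frame("top");f=cv2.GaussianBlur(p["frame"],(3,3),0).astype(float)
ra=(f[...,2]-f[...,0])/f.sum(-1)*3
v=np.clip((ra+.3)*400,0,255).astype(np.uint8);sub=np.ascontiguousarray(v[165:240,200:335])
t,_=cv2.threshold(sub,0,255,cv2.THRESH_OTSU);print("thr",t)
m=np.zeros(v.shape,np.uint8);m[165:240,200:335]=sub<=t
m=cv2.morphologyEx(m,cv2.MORPH_CLOSE,np.ones((3,3)));m=cv2.morphologyEx(m,cv2.MORPH_OPEN,np.ones((5,5)))
n,l,st,_=cv2.connectedComponentsWithStats(m);i=1+st[1:,4].argmax();m=(l==i).astype(np.uint8);print(st[i])
w=np.array([at_z(p,q,.008)[:2] for q in np.argwhere(m)]).astype(np.float32)
rc=cv2.minAreaRect(w*1000);print(rc);print(cv2.boxPoints(rc))
def ortho(p,z,x0=.44,x1=.70,y0=-.14,y1=.22,s=2000):
    X,Y=np.meshgrid(np.arange(y1,y0,-1/s),np.arange(x1,x0,-1/s))
    T=np.array(p["cam_to_world"]);q=np.stack([Y,X,np.full_like(X,z)],-1)-T[:3,3];c=q@T[:3,:3];u=c[...,:2]/c[...,2:];u=u*(1+p["k1"]*(u**2).sum(-1,keepdims=True))
    K=p["K"];return cv2.remap(p["frame"],(K[0,0]*u[...,0]+K[0,2]).astype(np.float32),(K[1,1]*u[...,1]+K[1,2]).astype(np.float32),cv2.INTER_CUBIC)
o=ortho(p,.026)
b=cv2.boxPoints(rc)/1000
for x,y in b: 
    a=proj(p,(x,y,.008));q=at_z(p,a,.026);cv2.circle(o,(int((.22-q[1])*2000),int((.70-q[0])*2000)),3,(0,0,255),-1)
cv2.imwrite("pics/ortho26.png",o)
E
python3 fit.py
```

```text
thr 165.0
[ 209  176  117   58 3747]
((578.4407958984375, 45.21266174316406), (86.71768188476562, 270.50518798828125), 14.778629302978516)
[[502.0154 164.9307]
 [571.0172 -96.6258]
 [654.8662 -74.5054]
 [585.8644 187.0511]]
```

View pics/ortho26.png

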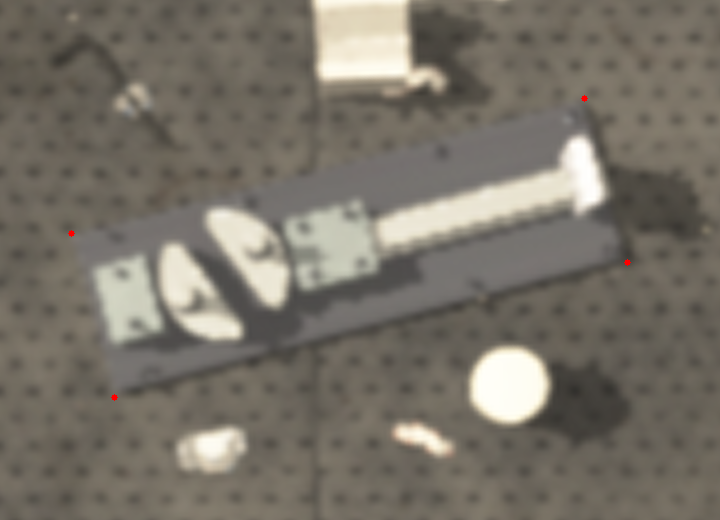

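The plate segments to 86.7 x 270.5 mm, against 84 x 270 nominal. That gives a frame origin of about (0.563, 0.107) at 104.7°. The slot edges in the rectified view run from about (207,213) to (275,305), so the peg near the keeper is about 20° from frame +x. It needs roughly 70° anticlockwise. I'll move above the start of the push.

apply_moves([
  {"dx":0.029,"dy":-0.0244},
  {"dx":0.029,"dy":-0.0244},
  {"dx":0.029,"dy":-0.0244},
  {"dx":0.029,"dy":-0.0244},
  {"dx":0.029,"dy":-0.0244},
  {"dx":0.029,"dy":-0.0244},
  {"dx":0.029,"dy":-0.0244},
  {"dx":0.029,"dy":-0.0244},
  {"dx":0.029,"dy":-0.0244},
  {"dx":0.029,"dy":-0.0244},
  {"dx":0.029,"dy":-0.0244},
  {"dx":0.029,"dy":-0.0244},
  {"dx":0.029,"dy":-0.0244},
  {"dx":0.029,"dy":-0.0244},
  {"dx":0.029,"dy":-0.0244},
  {"dx":0.029,"dy":-0.0244},
  {"dx":0.029,"dy":-0.0244},
  {"dx":0.029,"dy":-0.0244},
  {"dx":0.029,"dy":-0.0244},
  {"dx":0.029,"dy":-0.0244,"rz":0.074},
], jaw=1, squeeze=40)

```text
invalid input at $.commands[0]: expected keys dx, dy, dz, rx, ry, rz
```

apply_moves([
  {"dx":0.029,"dy":-0.0244,"dz":0,"rx":0,"ry":0,"rz":0},
  {"dx":0.029,"dy":-0.0244,"dz":0,"rx":0,"ry":0,"rz":0},
  {"dx":0.029,"dy":-0.0244,"dz":0,"rx":0,"ry":0,"rz":0},
  {"dx":0.029,"dy":-0.0244,"dz":0,"rx":0,"ry":0,"rz":0},
  {"dx":0.029,"dy":-0.0244,"dz":0,"rx":0,"ry":0,"rz":0},
  {"dx":0.029,"dy":-0.0244,"dz":0,"rx":0,"ry":0,"rz":0},
  {"dx":0.029,"dy":-0.0244,"dz":0,"rx":0,"ry":0,"rz":0},
  {"dx":0.029,"dy":-0.0244,"dz":0,"rx":0,"ry":0,"rz":0},
  {"dx":0.029,"dy":-0.0244,"dz":0,"rx":0,"ry":0,"rz":0},
  {"dx":0.029,"dy":-0.0244,"dz":0,"rx":0,"ry":0,"rz":0},
  {"dx":0.029,"dy":-0.0244,"dz":0,"rx":0,"ry":0,"rz":0},
  {"dx":0.029,"dy":-0.0244,"dz":0,"rx":0,"ry":0,"rz":0},
  {"dx":0.029,"dy":-0.0244,"dz":0,"rx":0,"ry":0,"rz":0},
  {"dx":0.029,"dy":-0.0244,"dz":0,"rx":0,"ry":0,"rz":0},
  {"dx":0.029,"dy":-0.0244,"dz":0,"rx":0,"ry":0,"rz":0},
  {"dx":0.029,"dy":-0.0244,"dz":0,"rx":0,"ry":0,"rz":0},
  {"dx":0.029,"dy":-0.0244,"dz":0,"rx":0,"ry":0,"rz":0},
  {"dx":0.029,"dy":-0.0244,"dz":0,"rx":0,"ry":0,"rz":0},
  {"dx":0.029,"dy":-0.0244,"dz":0,"rx":0,"ry":0,"rz":0},
  {"dx":0.029,"dy":-0.0244,"dz":0,"rx":0,"ry":0,"rz":0.074},
], jaw=1, squeeze=40)

```text
clock: 2.97
eef_pos: [0.5723, 0.1327, 0.2563]
eef_rot: [0.0, 0.992, 0.128, 0.0]
wrist_force: [0.8, -0.9, 1.1]
finger_gap: -0.001
finger_force: 0.0
```

apply_moves([
  {"dx":0,"dy":0,"dz":0.034,"rx":0,"ry":0,"rz":0},
  {"dx":0,"dy":0,"dz":0.034,"rx":0,"ry":0,"rz":0},
  {"dx":0,"dy":0,"dz":0.034,"rx":0,"ry":0,"rz":0},
  {"dx":0,"dy":0,"dz":0.034,"rx":0,"ry":0,"rz":0},
  {"dx":0,"dy":0,"dz":0.034,"rx":0,"ry":0,"rz":0},
  {"dx":0,"dy":0,"dz":0,"rx":0,"ry":0,"rz":0},
  {"dx":0,"dy":0,"dz":0,"rx":0,"ry":0,"rz":0},
])

```text
clock: 3.55
eef_pos: [0.5709, 0.1306, 0.0852]
eef_rot: [0.0, 0.992, 0.128, -0.002]
wrist_force: [0.3, 0.1, 1.9]
finger_gap: 0.002
finger_force: 0.0
```

Run:
```python
from h import *
p=grab_frame("scene");s=r.get_state();print(s["eef_pos"],s["eef_rot"])
for t,z in(("peg_a",.052),("disc_center",.026)):
    for d in spotter.tip_of(p,t)[:2]:print(t,d["score"],d["at"],at_z(p,d["at"],z))
im=p["frame"]
e=np.array(s["eef_pos"])-[0,0,.025];a,b=proj(p,e);cv2.circle(im,(int(b*16),int(a*16)),16,(0,0,255),-1,shift=4)
cv2.imwrite("pics/s1.png",cv2.resize(im[150:300,150:350],None,fx=4,fy=4,interpolation=cv2.INTER_CUBIC))
```

```text
[0.57251275 0.13092687 0.08720267] [6.01801931e-07 9.91720907e-01 1.28410899e-01 5.32571514e-04]
peg_a 0.85 [228.1, 231.5] [0.55481798 0.12348823 0.052     ]
peg_a 0.77 [214.5, 238.5] [0.5840834  0.08363618 0.052     ]
disc_center 0.75 [275.5, 270.3] [0.44230899 0.14949459 0.026     ]
```

View pics/s1.png

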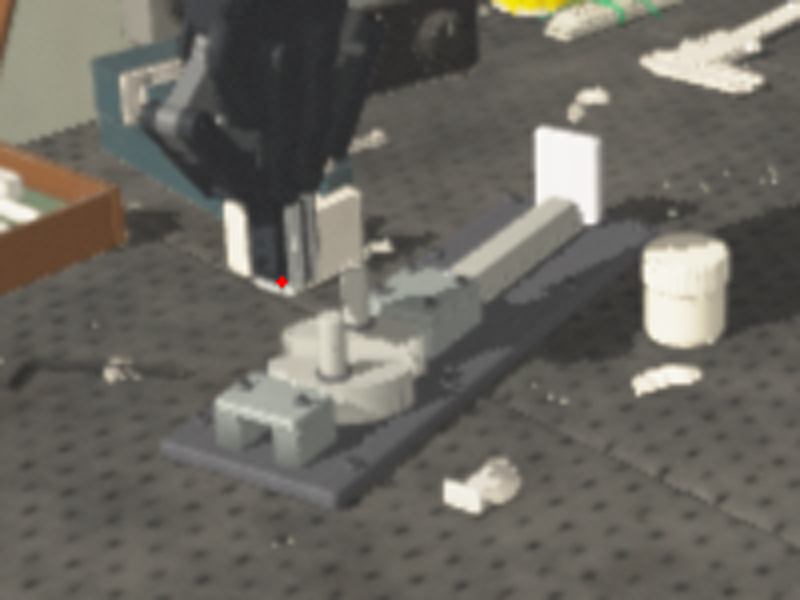

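The red marker sits on the real fingertip at (282,283), so the calibration holds. The fingertips stand behind the keeper-side peg. I'll back off 8 mm for clearance, lower, then approach.

apply_moves([
  {"dx":0.008,"dy":0,"dz":0,"rx":0,"ry":0,"rz":0},
  {"dx":0,"dy":0,"dz":0.008,"rx":0,"ry":0,"rz":0},
  {"dx":0,"dy":0,"dz":0.008,"rx":0,"ry":0,"rz":0},
  {"dx":0,"dy":0,"dz":0.008,"rx":0,"ry":0,"rz":0},
  {"dx":0,"dy":0,"dz":0,"rx":0,"ry":0,"rz":0},
  {"dx":0,"dy":0,"dz":0,"rx":0,"ry":0,"rz":0},
])

```text
clock: 4.2
eef_pos: [0.5787, 0.1327, 0.0613]
eef_rot: [0.0, 0.992, 0.128, -0.001]
wrist_force: [0.3, -0.7, 0.3]
finger_gap: 0.002
finger_force: 0.0
```

apply_moves([
  {"dx":-0.003,"dy":0,"dz":0,"rx":0,"ry":0,"rz":0},
  {"dx":-0.003,"dy":0,"dz":0,"rx":0,"ry":0,"rz":0},
  {"dx":-0.003,"dy":0,"dz":0,"rx":0,"ry":0,"rz":0},
  {"dx":0,"dy":0,"dz":0,"rx":0,"ry":0,"rz":0},
])

```text
clock: 4.53
eef_pos: [0.57, 0.1303, 0.0625]
eef_rot: [0.0, 0.992, 0.128, -0.0]
wrist_force: [-0.3, -0.3, -0.3]
finger_gap: -0.006
finger_force: 0.0
```

apply_moves([
  {"dx":-0.0015,"dy":-0.0009,"dz":0,"rx":0,"ry":0,"rz":-0.0444},
  {"dx":-0.0015,"dy":-0.0009,"dz":0,"rx":0,"ry":0,"rz":-0.0444},
  {"dx":-0.0015,"dy":-0.0009,"dz":0,"rx":0,"ry":0,"rz":-0.0444},
  {"dx":-0.0015,"dy":-0.0009,"dz":0,"rx":0,"ry":0,"rz":-0.0444},
  {"dx":-0.0015,"dy":-0.0009,"dz":0,"rx":0,"ry":0,"rz":-0.0444},
  {"dx":-0.0015,"dy":-0.0009,"dz":0,"rx":0,"ry":0,"rz":-0.0444},
  {"dx":-0.0015,"dy":-0.0009,"dz":0,"rx":0,"ry":0,"rz":-0.0444},
  {"dx":-0.0015,"dy":-0.0009,"dz":0,"rx":0,"ry":0,"rz":-0.0444},
  {"dx":-0.0015,"dy":-0.0009,"dz":0,"rx":0,"ry":0,"rz":-0.0444},
  {"dx":-0.0015,"dy":-0.0009,"dz":0,"rx":0,"ry":0,"rz":-0.0444},
])

```text
clock: 5.37
eef_pos: [0.555, 0.1307, 0.0627]
eef_rot: [0.0, 0.887, 0.461, 0.002]
wrist_force: [3.4, 2.5, -3.1]
finger_gap: -0.001
finger_force: 1.7
```

```bash
cat > look.py <<'E'
from h import *
import sys
out=[]
for n in("scene","top"):
    p=grab_frame(n)
    for d in spotter.tip_of(p,"peg_a")[:3]:print(n,"peg",round(d["score"],2),np.round(d["at"],1),np.round(at_z(p,d["at"],.052),4))
    im=p["frame"]
    out.append(cv2.resize(im[190:270,190:290] if n=="scene" else im[180:236,205:275],(400,320),interpolation=cv2.INTER_CUBIC))
cv2.imwrite(f"pics/{sys.argv[1]}.png",np.hstack(out));s=r.get_state();print(s["eef_pos"],s["wrist_force"])
E
python3 look.py l1
```

```text
scene peg 0.91 [225.2 238.5] [0.5544 0.1094 0.052 ]
scene peg 0.73 [214.3 232.5] [0.592  0.0898 0.052 ]
top peg 0.42 [216.3 233.5] [0.5423 0.1209 0.052 ]
[0.55453886 0.13029806 0.06268865] [ 2.90777999  0.80347984 -1.24175966]
```

View pics/l1.png

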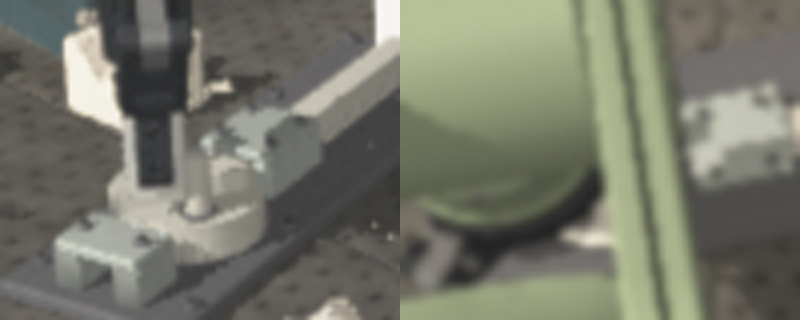

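Contact is made: the peg, now at about pixel (226,239) beside the fingers, has turned with the tool. The tool's x axis is at 54.9° and about 50° remain. I'll continue the arc.

apply_moves([
  {"dx":-0.0016,"dy":-0.0011,"dz":0,"rx":0,"ry":0,"rz":-0.0461},
  {"dx":-0.0016,"dy":-0.0011,"dz":0,"rx":0,"ry":0,"rz":-0.0461},
  {"dx":-0.0016,"dy":-0.0011,"dz":0,"rx":0,"ry":0,"rz":-0.0461},
  {"dx":-0.0016,"dy":-0.0011,"dz":0,"rx":0,"ry":0,"rz":-0.0461},
  {"dx":-0.0016,"dy":-0.0011,"dz":0,"rx":0,"ry":0,"rz":-0.0461},
  {"dx":-0.0016,"dy":-0.0011,"dz":0,"rx":0,"ry":0,"rz":-0.0461},
  {"dx":-0.0016,"dy":-0.0011,"dz":0,"rx":0,"ry":0,"rz":-0.0461},
  {"dx":-0.0016,"dy":-0.0011,"dz":0,"rx":0,"ry":0,"rz":-0.0461},
  {"dx":-0.0016,"dy":-0.0011,"dz":0,"rx":0,"ry":0,"rz":-0.0461},
  {"dx":-0.0016,"dy":-0.0011,"dz":0,"rx":0,"ry":0,"rz":-0.0461},
  {"dx":-0.0016,"dy":-0.0011,"dz":0,"rx":0,"ry":0,"rz":-0.0461},
  {"dx":0,"dy":0,"dz":0,"rx":0,"ry":0,"rz":0},
])

```text
clock: 6.57
eef_pos: [0.5382, 0.1166, 0.0628]
eef_rot: [0.0, 0.641, 0.768, 0.001]
wrist_force: [0.9, 2.2, 1.4]
finger_gap: 0.003
finger_force: 1.3
```

```bash
python3 look.py l2
python3 - <<'E'
from h import *
s=r.get_state();t=np.array(s["eef_pos"])[:2];M=R.from_quat(np.roll(s["eef_rot"],-1)).as_matrix()
print("yaw",np.degrees(np.arctan2(M[1,0],M[0,0])))
a=np.radians(104.7);e=np.array([np.cos(a),np.sin(a)]);f=np.array([-e[1],e[0]])
for C in([.5635,.107],[.564,.1055],[.562,.108]):print((t-C)@e,(t-C)@f)
E
```

```text
scene peg 0.75 [217.9 222.8] [0.5932 0.1094 0.052 ]
scene peg 0.71 [223.2 248.4] [0.5481 0.0941 0.052 ]
top peg 0.17 [161.6 272.9] [0.6719 0.0361 0.052 ]
[0.53790345 0.1165852  0.06252453] [1.02703466 2.56049819 1.70332627]
yaw 100.25271358090808
0.015766783765803004 0.022326398161854433
0.01734456436725921 0.022429395121365107
0.01441887909614993 0.021129254477275476
```

The geometry puts the peg within a few degrees of alignment. I'll back off, lift and carry over to behind the bar's plate, where I can look at the disc unobstructed.

apply_moves([
  {"dx":0.01,"dy":0,"dz":0,"rx":0,"ry":0,"rz":0},
  {"dx":0,"dy":0,"dz":-0.03,"rx":0,"ry":0,"rz":0},
  {"dx":0,"dy":0,"dz":-0.03,"rx":0,"ry":0,"rz":0},
  {"dx":0,"dy":0,"dz":-0.01,"rx":0,"ry":0,"rz":0},
  {"dx":-0.0235,"dy":0.0039,"dz":0,"rx":0,"ry":0,"rz":0},
  {"dx":-0.0235,"dy":0.0039,"dz":0,"rx":0,"ry":0,"rz":0},
  {"dx":-0.0235,"dy":0.0039,"dz":0,"rx":0,"ry":0,"rz":0},
  {"dx":-0.0235,"dy":0.0039,"dz":0,"rx":0,"ry":0,"rz":0},
  {"dx":-0.0235,"dy":0.0039,"dz":0,"rx":0,"ry":0,"rz":0},
  {"dx":-0.0235,"dy":0.0039,"dz":0,"rx":0,"ry":0,"rz":0},
  {"dx":-0.0235,"dy":0.0039,"dz":0,"rx":0,"ry":0,"rz":0},
  {"dx":-0.0235,"dy":0.0039,"dz":0,"rx":0,"ry":0,"rz":0},
  {"dx":-0.0235,"dy":0.0039,"dz":0,"rx":0,"ry":0,"rz":0},
  {"dx":-0.0235,"dy":0.0039,"dz":0,"rx":0,"ry":0,"rz":-0.049},
  {"dx":0,"dy":0,"dz":0,"rx":0,"ry":0,"rz":0},
  {"dx":0,"dy":0,"dz":0,"rx":0,"ry":0,"rz":0},
])

```text
clock: 8.1
eef_pos: [0.6161, -0.0987, 0.1313]
eef_rot: [-0.001, 0.612, 0.791, -0.001]
wrist_force: [-0.2, 0.3, -0.1]
finger_gap: -0.002
finger_force: 0.0
```

Run:
```python
from h import *
exec(open("fit.py").read().split("def ortho")[1].join(["def ortho",""]).split("o=ortho")[0])
out=[]
for n in("scene","top"):
    p=grab_frame(n)
    for t,z in(("peg_a",.052),("push_face",.036),("lock_bar",.01)):
        for d in spotter.tip_of(p,t)[:2]:print(n,t,round(d["score"],2),np.round(d["at"],1),np.round(at_z(p,d["at"],z),4))
    if n=="top": o=ortho(p,.026,.46,.66,-.14,.18,2200);cv2.imwrite("pics/o2.png",o)
    else: cv2.imwrite("pics/s2.png",cv2.resize(p["frame"][150:300,150:350],None,fx=4,fy=4,interpolation=cv2.INTER_CUBIC))
s=r.get_state();print(s["clock"],s["eef_pos"],s["eef_rot"])
```

```text
scene peg_a 0.8 [218.2 224.6] [0.5902 0.1081 0.052 ]
scene push_face 0.63 [188.7 295.2] [ 0.6168 -0.0866  0.036 ]
scene lock_bar 0.6 [204.4 290. ] [ 0.6139 -0.0688  0.01  ]
top peg_a 0.95 [198.5 234.5] [0.5829 0.1204 0.052 ]
top peg_a 0.76 [215.7 241.9] [0.5443 0.102  0.052 ]
top push_face 0.74 [162.6 274. ] [0.6737 0.0332 0.036 ]
top push_face 0.7 [191.7 321.7] [ 0.6085 -0.0802  0.036 ]
top lock_bar 0.73 [190.5 312.8] [ 0.6153 -0.0624  0.01  ]
top lock_bar 0.43 [212.7 239.9] [0.5557 0.1096 0.01  ]
8.5 [ 0.6165665  -0.09723702  0.13239649] [-1.72437009e-05  6.10070800e-01  7.92346903e-01 -5.57990197e-05]
```

View pics/o2.png

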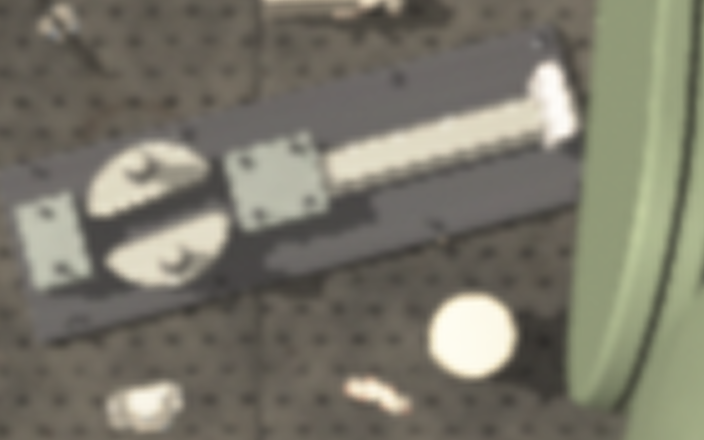

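View pics/s2.png

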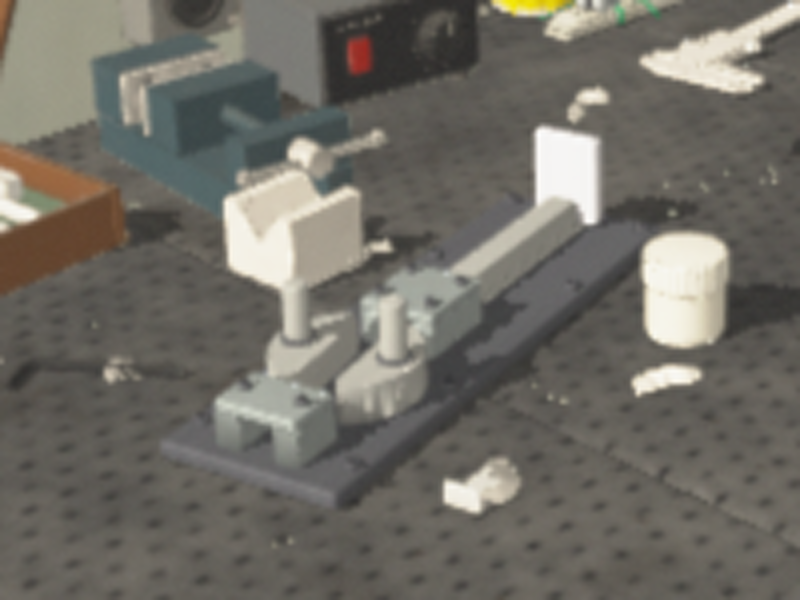

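The disc is now nearly aligned in both views: the slot runs from the keeper at (60,240) to the guide at (280,180), but perhaps a few degrees too far. I'll measure the angle from the blob centroids of the two half-discs.

```bash
cat > ang.py <<'E'
from h import *
exec("def ortho"+open("fit.py").read().split("def ortho")[1].split("o=ortho")[0])
acc=0
for _ in range(4): acc=acc+ortho(grab_frame("top"),.026,.46,.66,-.14,.18,2200).astype(float)/4
g=acc.mean(-1);h=acc[...,2]-acc[...,0]
C=(int((.18-.107)*2200),int((.66-.5635)*2200));yy,xx=np.mgrid[:g.shape[0],:g.shape[1]];rad=np.hypot(xx-C[0],yy-C[1])/2.2
for th in(140,150,160,170):
    m=((g>th)&(rad<36)&(h>8)).astype(np.uint8);n,l,st,c=cv2.connectedComponentsWithStats(m)
    k=[i for i in np.argsort(-st[:,4]) if i][:2]
    k.sort(key=lambda i:c[i][1]);v=c[k[1]]-c[k[0]]
    pa=[]
    for i in k:
        q=np.argwhere(l==i)[:,::-1].astype(np.float32);rr=cv2.minAreaRect(q)
        ev=np.linalg.eigh(np.cov(q.T))[1][:,1];pa.append(round(np.degrees(np.arctan2(-ev[1],ev[0]))%180,1))
    mid=(c[k[0]]+c[k[1]])/2
    print(th,st[k,4],"blob line -> slot slope",np.degrees(np.arctan2(v[0],v[1])),"principal slopes",pa,"mid world",.66-mid[1]/2200,.18-mid[0]/2200)
cv2.imwrite("pics/m.png",m*255)
# bar edges / guide direction
m=((g>150)&(xx>335)&(xx<525)&(yy>90)&(yy<200)).astype(np.uint8);n,l,st,c=cv2.connectedComponentsWithStats(m);i=1+st[1:,4].argmax()
q=np.argwhere(l==i)[:,::-1].astype(np.float32);vx,vy,x0,y0=cv2.fitLine(q,cv2.DIST_HUBER,0,.01,.01).ravel();print("bar slope",np.degrees(np.arctan2(-vy,vx))%180,"bar centre",.66-y0/2200,.18-x0/2200,st[i])
E
python3 ang.py
```

```text
140 [5057 5143] blob line -> slot slope 21.865802738472986 principal slopes [np.float64(24.5), np.float64(23.1)] mid world 0.5633914898186412 0.10957420674667442
150 [4308 4685] blob line -> slot slope 23.7082146151396 principal slopes [np.float64(28.0), np.float64(23.5)] mid world 0.5634066144075129 0.11053392395924234
160 [3849 4327] blob line -> slot slope 24.78668662414699 principal slopes [np.float64(29.8), np.float64(23.6)] mid world 0.563350471081049 0.11097078131508481
170 [3458 3986] blob line -> slot slope 25.640877589301326 principal slopes [np.float64(31.2), np.float64(23.6)] mid world 0.5632529866481263 0.11134467494635977
bar slope 15.814612 bar centre 0.59575933 -0.01546675 [ 336   98  189   87 7243]
```

The slot slope is about 22–24° against 15° for the bar, so the disc is about 7–8° too far. That's borderline, and it matches the disc centre sitting about 3 mm further along than I assumed. I'll nudge the same peg back about 2.8 mm from its other side.

apply_moves([
  {"dx":0.0233,"dy":-0.0027,"dz":0,"rx":0,"ry":0,"rz":0},
  {"dx":0.0233,"dy":-0.0027,"dz":0,"rx":0,"ry":0,"rz":0},
  {"dx":0.0233,"dy":-0.0027,"dz":0,"rx":0,"ry":0,"rz":0},
  {"dx":0.0233,"dy":-0.0027,"dz":0,"rx":0,"ry":0,"rz":0},
  {"dx":0.0233,"dy":-0.0027,"dz":0,"rx":0,"ry":0,"rz":0},
  {"dx":0.0233,"dy":-0.0027,"dz":0,"rx":0,"ry":0,"rz":0},
  {"dx":0.0233,"dy":-0.0027,"dz":0,"rx":0,"ry":0,"rz":0},
  {"dx":0.0233,"dy":-0.0027,"dz":0,"rx":0,"ry":0,"rz":0},
  {"dx":0,"dy":0,"dz":0.025,"rx":0,"ry":0,"rz":0},
  {"dx":0,"dy":0,"dz":0.025,"rx":0,"ry":0,"rz":0},
  {"dx":0,"dy":0,"dz":0.0195,"rx":0,"ry":0,"rz":0},
  {"dx":0,"dy":0,"dz":0,"rx":0,"ry":0,"rz":0},
  {"dx":0,"dy":0,"dz":0,"rx":0,"ry":0,"rz":0},
  {"dx":0,"dy":0,"dz":0,"rx":0,"ry":0,"rz":0},
])

```text
clock: 9.87
eef_pos: [0.5493, 0.0768, 0.0638]
eef_rot: [0.001, 0.61, 0.792, 0.001]
wrist_force: [0.4, -0.5, 0.6]
finger_gap: 0.003
finger_force: 0.0
```

apply_moves([
  {"dx":0.0035,"dy":0,"dz":0,"rx":0,"ry":0,"rz":0},
  {"dx":0.0035,"dy":0,"dz":0,"rx":0,"ry":0,"rz":0},
  {"dx":0.001,"dy":0,"dz":0,"rx":0,"ry":0,"rz":0},
  {"dx":0.001,"dy":0,"dz":0,"rx":0,"ry":0,"rz":0},
  {"dx":0,"dy":0,"dz":0,"rx":0,"ry":0,"rz":0},
])

```text
clock: 10.28
eef_pos: [0.5466, 0.0854, 0.0636]
eef_rot: [0.001, 0.61, 0.792, 0.0]
wrist_force: [0.6, -2.8, 1.0]
finger_gap: 0.003
finger_force: 1.0
```

apply_moves([
  {"dx":0.001,"dy":0,"dz":0,"rx":0,"ry":0,"rz":0},
  {"dx":0.001,"dy":0,"dz":0,"rx":0,"ry":0,"rz":0},
  {"dx":0,"dy":0,"dz":0,"rx":0,"ry":0,"rz":0},
  {"dx":0,"dy":0,"dz":0,"rx":0,"ry":0,"rz":0},
])

```text
clock: 10.62
eef_pos: [0.5457, 0.0874, 0.0629]
eef_rot: [0.0, 0.61, 0.792, 0.0]
wrist_force: [0.8, -3.1, 2.3]
finger_gap: -0.002
finger_force: 1.4
```

Contact shows as 3 N along the bar, and the peg moved about 2.5 mm. I'll return to behind the plate and re-measure.

apply_moves([
  {"dx":-0.01,"dy":0,"dz":0,"rx":0,"ry":0,"rz":0},
  {"dx":0,"dy":0,"dz":-0.035,"rx":0,"ry":0,"rz":0},
  {"dx":0,"dy":0,"dz":-0.035,"rx":0,"ry":0,"rz":0},
  {"dx":-0.0236,"dy":0.0027,"dz":0,"rx":0,"ry":0,"rz":0},
  {"dx":-0.0236,"dy":0.0027,"dz":0,"rx":0,"ry":0,"rz":0},
  {"dx":-0.0236,"dy":0.0027,"dz":0,"rx":0,"ry":0,"rz":0},
  {"dx":-0.0236,"dy":0.0027,"dz":0,"rx":0,"ry":0,"rz":0},
  {"dx":-0.0236,"dy":0.0027,"dz":0,"rx":0,"ry":0,"rz":0},
  {"dx":-0.0236,"dy":0.0027,"dz":0,"rx":0,"ry":0,"rz":0},
  {"dx":-0.0236,"dy":0.0027,"dz":0,"rx":0,"ry":0,"rz":0},
  {"dx":-0.0236,"dy":0.0027,"dz":0,"rx":0,"ry":0,"rz":0},
  {"dx":0,"dy":0,"dz":0,"rx":0,"ry":0,"rz":0},
  {"dx":0,"dy":0,"dz":0,"rx":0,"ry":0,"rz":0},
])

```text
clock: 11.7
eef_pos: [0.6169, -0.1004, 0.132]
eef_rot: [-0.001, 0.611, 0.791, 0.0]
wrist_force: [0.7, 1.0, -0.6]
finger_gap: -0.002
finger_force: 0.0
```

```bash
python3 ang.py
python3 - <<'E'
from h import *
p=grab_frame("top")
for d in spotter.tip_of(p,"peg_a")[:2]:print(d["score"],at_z(p,d["at"],.052))
print(r.get_state()["eef_pos"])
cv2.imwrite("pics/t3.png",cv2.resize(p["frame"][180:236,205:335],None,fx=6,fy=6,interpolation=cv2.INTER_CUBIC))
E
```

```text
140 [5111 5174] blob line -> slot slope 15.067103876451869 principal slopes [np.float64(17.1), np.float64(16.9)] mid world 0.5633894553424088 0.10958546087725046
150 [4329 4712] blob line -> slot slope 17.32252584639112 principal slopes [np.float64(21.0), np.float64(17.7)] mid world 0.5634089029584574 0.11076872768458082
160 [3818 4338] blob line -> slot slope 18.572629448157013 principal slopes [np.float64(23.3), np.float64(18.0)] mid world 0.5633910239276582 0.11136601405375492
170 [3384 3970] blob line -> slot slope 19.79288574567678 principal slopes [np.float64(25.5), np.float64(18.2)] mid world 0.5633971833534445 0.11195579897939684
bar slope 15.812377 bar centre 0.59575766 -0.015467584 [ 336   98  189   87 7243]
0.96 [0.58382096 0.11999547 0.052     ]
0.67 [0.54481642 0.11239988 0.052     ]
[ 0.61677253 -0.09840607  0.13282966]
```

View pics/t3.png

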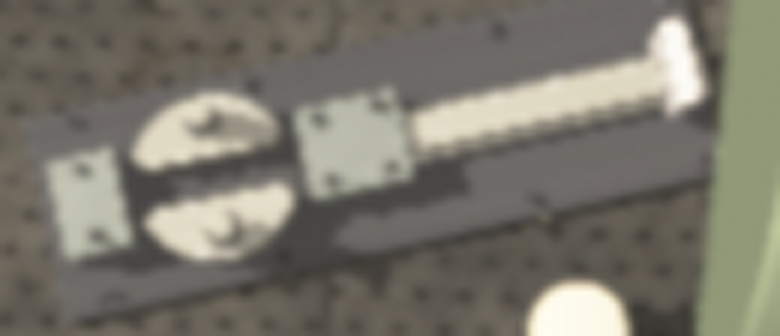

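The slot is now parallel to the bar: its dark band runs from (130,190) to (300,165), matching the bar. I'll lower behind the plate and push.

apply_moves([
  {"dx":0,"dy":0,"dz":0.029,"rx":0,"ry":0,"rz":0},
  {"dx":0,"dy":0,"dz":0.029,"rx":0,"ry":0,"rz":0},
  {"dx":0,"dy":0,"dz":0.029,"rx":0,"ry":0,"rz":0},
  {"dx":0,"dy":0,"dz":0,"rx":0,"ry":0,"rz":0},
  {"dx":0.004,"dy":0,"dz":0,"rx":0,"ry":0,"rz":0},
  {"dx":0.004,"dy":0,"dz":0,"rx":0,"ry":0,"rz":0},
  {"dx":0.004,"dy":0,"dz":0,"rx":0,"ry":0,"rz":0},
  {"dx":0.004,"dy":0,"dz":0,"rx":0,"ry":0,"rz":0},
  {"dx":0.004,"dy":0,"dz":0,"rx":0,"ry":0,"rz":0},
  {"dx":0.004,"dy":0,"dz":0,"rx":0,"ry":0,"rz":0},
  {"dx":0.004,"dy":0,"dz":0,"rx":0,"ry":0,"rz":0},
  {"dx":0.004,"dy":0,"dz":0,"rx":0,"ry":0,"rz":0},
])

```text
clock: 13.0
eef_pos: [0.6092, -0.0682, 0.0464]
eef_rot: [0.001, 0.61, 0.792, 0.0]
wrist_force: [0.5, -1.7, 0.9]
finger_gap: -0.001
finger_force: 0.9
```

apply_moves([
  {"dx":0.004,"dy":0,"dz":0,"rx":0,"ry":0,"rz":0},
  {"dx":0.004,"dy":0,"dz":0,"rx":0,"ry":0,"rz":0},
  {"dx":0.004,"dy":0,"dz":0,"rx":0,"ry":0,"rz":0},
  {"dx":0.004,"dy":0,"dz":0,"rx":0,"ry":0,"rz":0},
  {"dx":0.004,"dy":0,"dz":0,"rx":0,"ry":0,"rz":0},
  {"dx":0.004,"dy":0,"dz":0,"rx":0,"ry":0,"rz":0},
  {"dx":0.004,"dy":0,"dz":0,"rx":0,"ry":0,"rz":0},
  {"dx":0.004,"dy":0,"dz":0,"rx":0,"ry":0,"rz":0},
  {"dx":0.004,"dy":0,"dz":0,"rx":0,"ry":0,"rz":0},
  {"dx":0.004,"dy":0,"dz":0,"rx":0,"ry":0,"rz":0},
])

```text
clock: 13.83
eef_pos: [0.5986, -0.0293, 0.0458]
eef_rot: [-0.0, 0.61, 0.792, -0.0]
wrist_force: [-0.1, -0.8, 0.8]
finger_gap: -0.002
finger_force: 0.9
```

apply_moves([
  {"dx":0.004,"dy":0,"dz":0,"rx":0,"ry":0,"rz":0},
  {"dx":0.004,"dy":0,"dz":0,"rx":0,"ry":0,"rz":0},
  {"dx":0.004,"dy":0,"dz":0,"rx":0,"ry":0,"rz":0},
  {"dx":0.004,"dy":0,"dz":0,"rx":0,"ry":0,"rz":0},
  {"dx":0.004,"dy":0,"dz":0,"rx":0,"ry":0,"rz":0},
  {"dx":0.004,"dy":0,"dz":0,"rx":0,"ry":0,"rz":0},
  {"dx":0.004,"dy":0,"dz":0,"rx":0,"ry":0,"rz":0},
  {"dx":0.004,"dy":0,"dz":0,"rx":0,"ry":0,"rz":0},
])

```text
clock: 14.5
eef_pos: [0.5905, 0.0016, 0.0458]
eef_rot: [0.0, 0.61, 0.792, 0.0]
wrist_force: [0.4, -1.9, -0.1]
finger_gap: -0.002
finger_force: 0.9
```

apply_moves([
  {"dx":0.003,"dy":0,"dz":0,"rx":0,"ry":0,"rz":0},
  {"dx":0.003,"dy":0,"dz":0,"rx":0,"ry":0,"rz":0},
  {"dx":0.003,"dy":0,"dz":0,"rx":0,"ry":0,"rz":0},
  {"dx":0.002,"dy":0,"dz":0,"rx":0,"ry":0,"rz":0},
  {"dx":0,"dy":0,"dz":0,"rx":0,"ry":0,"rz":0},
])

```text
clock: 14.92
eef_pos: [0.5876, 0.0123, 0.0458]
eef_rot: [-0.0, 0.61, 0.792, -0.0]
wrist_force: [0.2, 0.2, -0.2]
finger_gap: -0.006
finger_force: 0.2
```

apply_moves([
  {"dx":0.001,"dy":0,"dz":0,"rx":0,"ry":0,"rz":0},
  {"dx":0.001,"dy":0,"dz":0,"rx":0,"ry":0,"rz":0},
  {"dx":0.001,"dy":0,"dz":0,"rx":0,"ry":0,"rz":0},
  {"dx":0,"dy":0,"dz":0,"rx":0,"ry":0,"rz":0},
])

```text
clock: 15.25
eef_pos: [0.5869, 0.0149, 0.0458]
eef_rot: [-0.0, 0.61, 0.792, -0.0]
wrist_force: [0.6, -0.7, 0.6]
finger_gap: -0.004
finger_force: 0.5
```

apply_moves([
  {"dx":0.001,"dy":0,"dz":0,"rx":0,"ry":0,"rz":0},
  {"dx":0.001,"dy":0,"dz":0,"rx":0,"ry":0,"rz":0},
  {"dx":0,"dy":0,"dz":0,"rx":0,"ry":0,"rz":0},
])

```text
clock: 15.5
eef_pos: [0.5865, 0.0165, 0.0458]
eef_rot: [0.0, 0.61, 0.792, -0.0]
wrist_force: [1.3, -2.8, 0.8]
finger_gap: -0.001
finger_force: 1.5
```

apply_moves([
  {"dx":0.001,"dy":0,"dz":0,"rx":0,"ry":0,"rz":0},
  {"dx":0.0005,"dy":0,"dz":0,"rx":0,"ry":0,"rz":0},
  {"dx":0,"dy":0,"dz":0,"rx":0,"ry":0,"rz":0},
])

```text
clock: 15.75
eef_pos: [0.5865, 0.0166, 0.0458]
eef_rot: [0.001, 0.61, 0.792, -0.001]
wrist_force: [1.4, -8.1, -0.1]
finger_gap: -0.002
finger_force: 4.3
```

The push stalled with force rising to 8 N at frame x ≈ -95 mm, which is where the plate should meet the guide. I'll back off and check.

apply_moves([
  {"dx":-0.005,"dy":0,"dz":0,"rx":0,"ry":0,"rz":0},
  {"dx":-0.015,"dy":0,"dz":0,"rx":0,"ry":0,"rz":0},
  {"dx":-0.02,"dy":0,"dz":0,"rx":0,"ry":0,"rz":0},
  {"dx":-0.03,"dy":0,"dz":-0.02,"rx":0,"ry":0,"rz":0},
  {"dx":-0.03,"dy":0,"dz":-0.025,"rx":0,"ry":0,"rz":0},
  {"dx":0,"dy":0,"dz":-0.035,"rx":0,"ry":0,"rz":0},
  {"dx":0,"dy":0,"dz":0,"rx":0,"ry":0,"rz":0},
  {"dx":0,"dy":0,"dz":0,"rx":0,"ry":0,"rz":0},
])

```text
clock: 16.42
eef_pos: [0.6127, -0.0797, 0.1279]
eef_rot: [0.002, 0.611, 0.792, 0.001]
wrist_force: [-0.4, 0.6, -0.7]
finger_gap: -0.001
finger_force: 0.0
```

Run:
```python
from h import *
p=grab_frame("top");q=grab_frame("scene");print(r.get_state()["wrist_force"],r.get_state()["eef_pos"])
a=cv2.resize(p["frame"][175:240,200:300],(400,260),interpolation=cv2.INTER_CUBIC);b=cv2.resize(q["frame"][190:265,190:300],(382,260),interpolation=cv2.INTER_CUBIC)
cv2.imwrite("pics/end.png",np.hstack([a,b]))
```

```text
[-0.3088432  -0.04016465  0.31010769] [ 0.61078399 -0.07857247  0.12507072]
```

View pics/end.png

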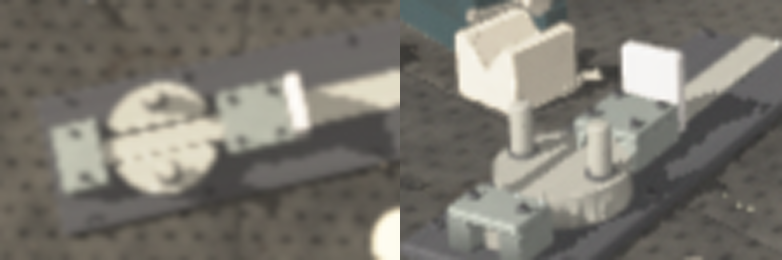

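The bar runs through the slot into the keeper (nose visible at (490,240)), its plate rests against the guide at (295,100), and the arm is clear. I'm handing in.

```bash
python3 -c "
from cell import r
print(r.job_done())"
```

```text
the job is handed in; nothing more can be done
None
```

The fixture looks locked: the slot lines up with the bar, the bar is through the disc and in the keeper with its plate against the guide, and the arm is clear; I handed the job in at about 16.5 s, and it returned no verdict.

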